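# Free the orbital shaker's transit wedges, load it and start it

## Robot

A 6-joint arm with a two-finger parallel gripper is mounted at the origin on the work surface. World frame = base frame: x ahead of the robot, y to its left, z up, the work surface at z = 0. Lengths are in mm, angles in rad, forces in N, time in s.
With the tool pointing down it reaches from about 325 to 775 mm from the base axis. Payload 9.3 kg.
Tool frame: the origin (TCP) lies on the centre line of the jaws, within the pads' length; the fingertips stand 11 mm ahead of it and the grasp point (between the pads) lies 8 mm behind it; z points along the fingers, y is the line along which they close (so a half turn about z gives the same grasp; the last joint's range is limited). The gripper opens to 85 mm and grips with 20 to 120 N. Pads are 22 mm wide; open, the fingers measure 114 mm over their backs; the gripper's body (76 mm by 85 mm) begins 54 mm behind the grasp point. The pads swing forward as they close: fully open they stand 13 mm farther back than shut.
Start: joints at [-1.331, 0.259, 0.021, 1.334, 0, 1.418], TCP at [210.52, -508.112, 242.279] pointing down, gripper open.
Joint ranges: [-3.04, 3.04], [-0.91, 1.82], [-1.04, 1.36], [-1.92, 1.95], [-1.52, 1.45], [-3.14, 3.14]. Speed limits (rad/s): [2.22, 2.22, 2.79, 3.14, 3.14, 3.14].

## Interface

Orientations are given as a unit quaternion [x, y, z, w].
In Python, from workcell import bot, cams gives the robot as it stands.
- The arm moves only by the tool play_rows, never from a script. Its argument "steps" is a list of rows, each a list of 7 numbers: the finger opening in cm, from 0 to 8.54, then the shift along the tool's x, y, z in cm, then the turn, a rotation vector about the tool's x, y, z in rad. A call has 1 to 10 rows; each row shifts and turns the commanded pose from where the row before left it, along the tool's axes as they then stand; what a row does not reach is not made up. A row lasts 1/12 s, in which the tool goes at most 41.7 mm and 7.16 degrees, less where a joint would pass 70% of its speed; a pose out of reach is approached as far as the arm can. A call is refused whole if a number of a shift passes 4.17 or a number of a turn 0.125, either way. A call with a gripper value outside its range is refused whole. The fingers move at their own pace and stop on an object; "grip_force" is the grip in N (left out, the last holds). Time passes only in rows, so rows that do not move let the fingers close. It gives the time, the measured TCP pose, the force, the opening and the grip force at its end, in the units of the state.
- bot.sense(): the state, without advancing time (a new reading comes with each control period).
- cams.grab_frame(name): name is "side" or "top" or "wrist"; returns the picture (420x560x3 uint8, red, green, blue); there is no depth.
- cams.calibration(name): a dict with "intrinsics" (3x3 intrinsics, pixels), "camera_from_world" (4x4, takes a point from world to camera coordinates). Camera axes: x right, y down, z forward; pixel columns grow to the right and rows downward; lengths in mm; the calibration is good to about 2 mm. The wrist camera is an equidistant fisheye: a pixel r from the principal point sees the ray r / f radians off the axis. A picture is of the moment at which its call begins: read the wrist's pose just before it. calibration takes no time and is no camera call; for the wrist camera it gives the pose at the moment of the call.
- bot.close_job(): hands the job in; it is judged then, once.
The state is a dict: "t": time; "q": joint angles; "joint_velocities": joint speeds; "joint_efforts": joint torques, N m; "tcp_pos": TCP position; "orientation": TCP orientation; "contact_force": force on the tool from outside, world axes, zero at the start; "wrist_torque": the same for the moment, N m; "gripper_width": finger opening in mm; "gripper_force": force on a finger pad.
Only numpy, scipy, OpenCV 4.12 (cv2) and the standard library are available. Lean on these libraries where they do the work, as an engineer would, in place of code of your own. Each camera call takes 0.05 s, during which the arm holds its last target. There are 200 camera calls.

## Task

The orbital shaker still has its wooden transit wedges jammed under the platform: rock each one from side to side until it works loose, without dragging the shaker more than a couple of centimetres along the bench, and lay every wedge in the grey accessory tray for next time. Then stand all the flasks from the draining mat upright and flat on the platform's mat, inside its rim, and start it: press power (round key), then faster (second from the left) and then start (the wide key), never pressing the slower key, nor any key before the wedges are out. Leave the other things on the bench where they are.

Things in the scene. Friction and masses are not known exactly. Their poses are not given: they have to be found in the camera images.
- shaker: bench orbital shaker, 4 kg, standing loose on rubber feet. Origin: on the bench under the platform's centre; x from its key console (robot's side) to its back, y left, z up. White housing x -195 to +105, y -110 to +110 mm, 72 mm high; above it a fixed aluminium platform 200 x 220 mm (x, y) centred on the origin, z 94 to 100 mm. The wedges are jammed in the gap between housing and platform.
- platform (a point): centre of the platform's black grip mat, on its upper surface, 102 mm above the bench; axes as the shaker's. The flat mat is 188 x 208 mm (x, y), inside a rim that rises 8 mm above it.
- left_edge (a point): middle of the platform's left edge, at the height of the wedges' underside (75 mm); axes as the shaker's. Rubber strips below and sprung rubber buffers above, centred 21 mm in from the edge, clamp a wedge with about 33 N: a straight pull needs about 40 N, but the whole shaker slides on the bench at about 24 N.
- right_edge (a point): the same on the right edge. A wedge swung in yaw about its buffer (8 to 12 degrees each way, well under 15 N at the butt) creeps out under a light pull of 1 to 2 mm a swing; after about 16 mm the buffer reaches its stop and the wedge is loose; after 38 mm it is clear of the platform.
- wedge1: transit wedge 1 (present or not): plain beech, 95 mm long, 26 mm wide, 9 mm thick at the tip, 17 at the butt, 30 g. Origin: middle of its flat underside, halfway along; x from tip to butt, z up. At the start level, underside 75 mm above the bench, driven 38 mm in under the platform's left edge (shaker +y), back half, butt outwards; 57 mm stand out in the open.
- wedge2: transit wedge 2 (present or not): plain beech, 95 mm long, 26 mm wide, 9 mm thick at the tip, 17 at the butt, 30 g. Origin: middle of its flat underside, halfway along; x from tip to butt, z up. At the start level, underside 75 mm above the bench, driven 38 mm in under the platform's left edge (shaker +y), front half, butt outwards; 57 mm stand out in the open.
- wedge3: transit wedge 3 (present or not): plain beech, 95 mm long, 26 mm wide, 9 mm thick at the tip, 17 at the butt, 30 g. Origin: middle of its flat underside, halfway along; x from tip to butt, z up. At the start level, underside 75 mm above the bench, driven 38 mm in under the platform's right edge (shaker -y), back half, butt outwards; 57 mm stand out in the open.
- wedge4: transit wedge 4 (present or not): plain beech, 95 mm long, 26 mm wide, 9 mm thick at the tip, 17 at the butt, 30 g. Origin: middle of its flat underside, halfway along; x from tip to butt, z up. At the start level, underside 75 mm above the bench, driven 38 mm in under the platform's right edge (shaker -y), front half, butt outwards; 57 mm stand out in the open.
- tray: the shaker's accessory tray: open grey plastic tray, 240 x 160 mm outside, 35 mm high, walls and floor 4 mm, fixed. Origin: under its centre on the bench; x along its 240 mm side, z up. It stands to one side of the shaker, the draining mat to the other.
- mat: black ribbed draining mat, 280 x 180 x 2 mm, fixed, where the flasks stand at the start. Origin: under its centre on the bench; x along its 280 mm side.
- flask1: conical flask 1 (present or not): clear glass, empty, closed with a black rubber stopper, 100 g; base 67 mm across, 127 mm high in all; straight neck 27 mm across from 82 to 117 mm, stopper head 28 mm across above it. Origin: centre of its underside; z up. Starts upright on the draining mat.
- flask2: conical flask 2 (present or not): clear glass, empty, closed with a black rubber stopper, 100 g; base 67 mm across, 127 mm high in all; straight neck 27 mm across from 82 to 117 mm, stopper head 28 mm across above it. Origin: centre of its underside; z up. Starts upright on the draining mat.
- flask3: conical flask 3 (present or not): clear glass, empty, closed with a black rubber stopper, 100 g; base 67 mm across, 127 mm high in all; straight neck 27 mm across from 82 to 117 mm, stopper head 28 mm across above it. Origin: centre of its underside; z up. Starts upright on the draining mat.
- key_power (a joint): round power key, 20 mm across, first from the left (shaker +y), on the console; key travel in m, 0 = up, 0.004 = fully down, pressed straight down; it springs back (1.2 N to start, 4.4 N fully down).
- key_power_top (a point): middle of the top face of the power key, 78.5 mm above the bench when up and 6 mm proud of the console. The keys stand in a row 50 mm apart, 155 mm in front of the platform's centre.
- key_faster (a joint): square 'faster' key, 18 x 18 mm, second from the left, its arrowhead pointing to the shaker's back, on the console; key travel in m, 0 = up, 0.004 = fully down, pressed straight down; it springs back (1.2 N to start, 4.4 N fully down).
- key_faster_top (a point): middle of the top face of the faster key, 78.5 mm above the bench when up and 6 mm proud of the console. The keys stand in a row 50 mm apart, 155 mm in front of the platform's centre.
- key_slower (a joint): square 'slower' key, 18 x 18 mm, third from the left, its arrowhead pointing to the robot, on the console; key travel in m, 0 = up, 0.004 = fully down, pressed straight down; it springs back (1.2 N to start, 4.4 N fully down).
- key_slower_top (a point): middle of the top face of the slower key, 78.5 mm above the bench when up and 6 mm proud of the console. The keys stand in a row 50 mm apart, 155 mm in front of the platform's centre.
- key_start (a joint): wide start key, 34 mm (y) x 18 mm (x), last on the right (shaker -y), on the console; key travel in m, 0 = up, 0.004 = fully down, pressed straight down; it springs back (1.2 N to start, 4.4 N fully down).
- key_start_top (a point): middle of the top face of the start key, 78.5 mm above the bench when up and 6 mm proud of the console. The keys stand in a row 50 mm apart, 155 mm in front of the platform's centre.
- reagent: amber reagent bottle with a black cap, 60 mm across, 130 mm high; bystander. Origin: centre of its underside.
- beaker: glass beaker, 72 mm across, 95 mm high; bystander. Origin: centre of its underside.
- marker: black marker pen, about 120 mm long and 14 mm thick, lying on the bench; bystander. Origin: on the bench under its barrel's middle.
Mind the look-alikes: they are no part of the job. What is shaped like the wedge4 but orange or purple is not meant.

How it is judged:
By the outcome, as a careful person would: the job done as asked, in the order asked, and still so for the second after the job is handed in, with the robot touching nothing.
Of wedge1, wedge2, wedge3, wedge4 only 2 to 3 are there at a start; the rules pass over those that are not, and their reading is None.
Of flask1, flask2, flask3 only 1 to 3 are there at a start; the rules pass over those that are not, and their reading is None.
At some moment in a run one of flask1, flask2, flask3 may be knocked a few centimetres aside while the robot is not near it.
Once in a run the grip may slacken for a moment while it holds something.
It also fails if it takes over 210 s, if anything falls off the work surface, if the arm or the gripper's body presses on something with over 40 N, if the wrist force passes 120 N, or if a joint passes its speed limit or range.

## Working session

There is one attempt and no reset: what is moved stays moved. The work goes in short steps, Python scripts to look and compute and a tool call to move; the robot and the scene stay as the last step left them, time stands still between calls to the robot, and variables do not carry over. Pictures are saved under pics/ and viewed, at most 15 in all, crops included, and the job is handed in when it is done.

Besides the shell and the picture viewer there is one more tool, called after "Call:" as name([rows], argument=value, ...), one row to a line, values as JSON. play_rows: Moves the arm, as the interface text tells. Its arguments: {"type":"object","properties":{"steps":{"type":"array","items":{"type":"array","items":{"type":"number"}}},"grip_force":{"type":"number"}},"required":["steps"]}

```bash
ls; mkdir -p pics; python3 - <<'E'
from workcell import bot,cams
import cv2
for n in("top","side","wrist"):
    im=cams.grab_frame(n); cv2.imwrite(f"pics/{n}0.png",im[:,:,::-1])
    c=cams.calibration(n); print(n,c["intrinsics"],c["camera_from_world"])
print(bot.sense())
E
```

```text
pics
top [[503.34748099   0.         277.6470008 ]
 [  0.         503.34748099 213.86027577]
 [  0.           0.           1.        ]] [[-1.09729078e-02 -9.99925676e-01 -5.31382831e-03  4.74721318e+00]
 [-9.96339866e-01  1.13837730e-02 -8.47188368e-02  5.40936000e+02]
 [ 8.47730316e-02  4.36476700e-03 -9.96390728e-01  1.24871652e+03]
 [ 0.00000000e+00  0.00000000e+00  0.00000000e+00  1.00000000e+00]]
side [[404.92975714   0.         283.78848199]
 [  0.         404.92975714 213.53089286]
 [  0.           0.           1.        ]] [[-9.90328682e-01 -1.37567275e-01 -1.80096153e-02  5.25320003e+02]
 [-5.86940882e-02  5.33030775e-01 -8.44057579e-01  1.08360607e+02]
 [ 1.25714380e-01 -8.34837372e-01 -5.35950051e-01  9.96097768e+02]
 [ 0.00000000e+00  0.00000000e+00  0.00000000e+00  1.00000000e+00]]
wrist [[325.1922621    0.         277.54319604]
 [  0.         325.1922621  214.30968414]
 [  0.           0.           1.        ]] [[ 3.83257488e-01 -9.23641296e-01 -6.74242998e-04 -5.50073595e+02]
 [-8.89970954e-01 -3.69481358e-01  2.67273693e-01 -3.44277628e+01]
 [-2.47114141e-01 -1.018345
[... 158 characters left out ...]
19e-01,  2.09716893e-02,  1.33367508e+00,
       -1.65574739e-05,  1.41816895e+00]), 'joint_velocities': array([-4.12226294e-05, -3.05572365e-03,  3.00459821e-03, -1.58948983e-03,
        1.67069382e-03,  9.59647455e-04]), 'joint_efforts': array([ 3.30426672e-03, -5.55972755e+01,  3.44660962e+01,  1.14395769e-02,
       -1.39164613e-04, -1.41773238e-06]), 'tcp_pos': array([ 210.46085568, -507.95214922,  241.7980419 ]), 'orientation': array([ 9.80775677e-01,  1.95137943e-01, -3.03368633e-05, -5.03443829e-04]), 'contact_force': array([ 0.14801125, -1.08287391,  0.15063516]), 'wrist_torque': array([-0.02121923,  0.03118252, -0.002608  ]), 'gripper_force': 0.0, 'gripper_width': 85.3680129405327}
```

View pics/top0.png

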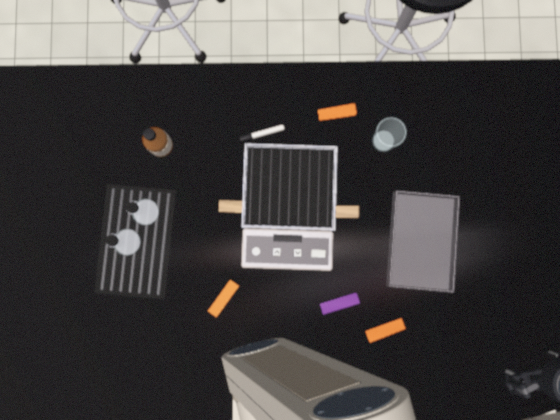

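View pics/side0.png

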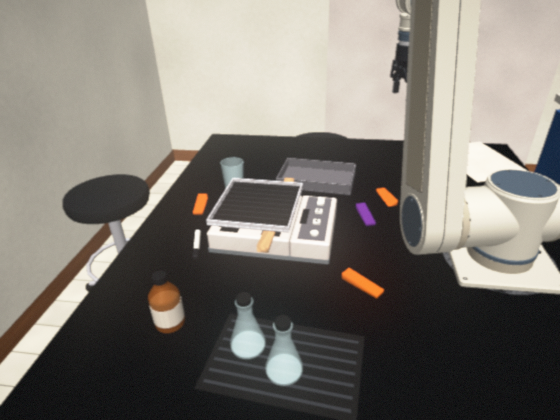

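The top view shows two wooden wedges, left at (230,207) and right at (347,212). Two flasks stand on the mat at (146,211) and (126,241), and the tray is at (424,242). The side view confirms the two flasks, with stoppers at (245,299) and (283,323). Orange and purple pieces are decoys.

```bash
cat > h.py <<'E'
import numpy as np, cv2
from workcell import bot,cams
from scipy.spatial.transform import Rotation as R
def ray(c,u,v):
    K=c["intrinsics"];T=c["camera_from_world"]
    x=(u-K[0,2])/K[0,0];y=(v-K[1,2])/K[1,1]
    if c.get("fish"):
        r=np.hypot(x,y); d=np.array([x/r*np.sin(r),y/r*np.sin(r),np.cos(r)]) if r>1e-9 else np.array([0,0,1.])
    else: d=np.array([x,y,1.])
    d=T[:3,:3].T@d; return -T[:3,:3].T@T[:3,3], d/np.linalg.norm(d)
def plane(c,u,v,z):
    o,d=ray(c,u,v); return o+d*(z-o[2])/d[2]
def tri(rs):
    A=sum(np.eye(3)-np.outer(d,d) for o,d in rs); b=sum((np.eye(3)-np.outer(d,d))@o for o,d in rs)
    p=np.linalg.solve(A,b); return p,[np.linalg.norm((np.eye(3)-np.outer(d,d))@(p-o)) for o,d in rs]
def proj(c,p):
    K=c["intrinsics"];T=c["camera_from_world"]; q=T[:3,:3]@np.asarray(p,float)+T[:3,3]
    if c.get("fish"):
        t=np.arctan2(np.hypot(q[0],q[1]),q[2])/np.hypot(q[0],q[1]); return K[0,0]*q[0]*t+K[0,2],K[1,1]*q[1]*t+K[1,2]
    return K[0,0]*q[0]/q[2]+K[0,2],K[1,1]*q[1]/q[2]+K[1,2]
def grab(n):
    c=dict(cams.calibration(n)); c["fish"]=(n=="wrist"); return c,cams.grab_frame(n)
def cnts(m,amin):
    k,_=cv2.findContours(m.astype(np.uint8),cv2.RETR_EXTERNAL,cv2.CHAIN_APPROX_NONE)
    return [x for x in k if cv2.contourArea(x)>amin]
def axes(s): return R.from_quat(s["orientation"]).as_matrix()
E
python3 - <<'E'
from h import *
for n in("top","side"):
    c=dict(cams.calibration(n)); im=cv2.imread(f"pics/{n}0.png"); hsv=cv2.cvtColor(im,cv2.COLOR_BGR2HSV)
    H,S,V=[hsv[...,i].astype(int) for i in range(3)]
    wood=(H>8)&(H<22)&(S>60)&(S<190)&(V>110)
    for k in cnts(wood,20):
        r=cv2.minAreaRect(k); print(n,"wood",r,[plane(c,*p,88).round(0)[:2].tolist() for p in cv2.boxPoints(r)] if n=="top" else "")
    if n=="top":
        bl=np.zeros(H.shape,bool); 
        white=(S<60)&(V>130); white[:100]=0; white[300:]=0; 
        for k in cnts(white,40):
            r=cv2.minAreaRect(k); print("white",cv2.contourArea(k),r)
        g=(S<50)&(V>60)&(V<140); g[:150]=0;g[300:]=0
        for k in cnts(g,500):
            r=cv2.minAreaRect(k); print("grey",cv2.contourArea(k),r)
        big=cv2.resize(im[130:300,90:470],None,fx=2.1,fy=2.1,interpolation=cv2.INTER_CUBIC); cv2.imwrite("pics/crop0.png",big)
E
```

```text
top wood ((385.0479431152344, 329.7945251464844), (13.927896499633789, 40.028076171875), 69.44395446777344) [[259.0, -201.0], [290.0, -290.0], [260.0, -300.0], [228.0, -212.0]]
top wood ((222.84141540527344, 298.02581787109375), (12.432707786560059, 40.21964645385742), 35.753883361816406) [[308.0, 170.0], [384.0, 114.0], [367.0, 90.0], [291.0, 146.0]]
top wood ((347.0, 211.0), (12.0, 22.0), 90.0) [[555.0, -142.0], [555.0, -195.0], [526.0, -194.0], [526.0, -141.0]]
top wood ((229.5, 206.0), (12.0, 23.0), 90.0) [[570.0, 141.0], [570.0, 86.0], [541.0, 86.0], [542.0, 141.0]]
top wood ((155.32177734375, 140.7821807861328), (21.45972442626953, 23.28907585144043), 50.710594177246094) [[720.0, 332.0], [756.0, 289.0], [714.0, 255.0], [678.0, 299.0]]
top wood ((336.6733703613281, 111.62716674804688), (13.305004119873047, 39.30678176879883), 81.25383758544922) [[793.0, -99.0], [807.0, -194.0], [774.0, -198.0], [761.0, -103.0]]
white 478.5 ((126.82415771484375, 241.6103515625), (24.83060073852539, 27.155874252319336), 4.763641834259033)
white 467.5 ((145.00001525878906, 211.50003051757812), (26.
[... 801 characters left out ...]
6.76963806152344), 1.4688007831573486)
side wood ((169.21153259277344, 327.0576477050781), (7.2562971115112305, 25.495098114013672), 78.69007110595703) 
side wood ((164.5, 298.0), (26.0, 31.0), 90.0) 
side wood ((264.855224609375, 240.9437255859375), (13.151620864868164, 24.43923568725586), 21.250505447387695) 
side wood ((200.05047607421875, 203.66514587402344), (11.589699745178223, 23.849878311157227), 16.699241638183594) 
side wood ((288.5675354003906, 179.0946044921875), (9.370742797851562, 3.6167776584625244), 9.462321281433105) 
side wood ((530.0, 167.5), (7.0, 10.0), 90.0) 
side wood ((170.05079650878906, 162.33924865722656), (19.27687644958496, 57.61476135253906), 57.339088439941406)
```

View pics/crop0.png

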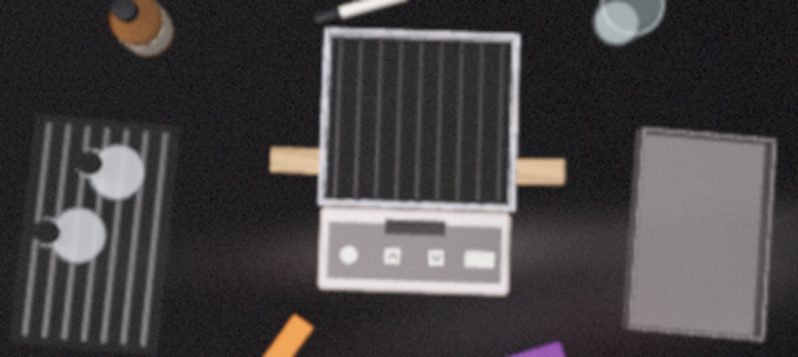

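The crop shows the platform corners at (325,28), (521,34), (515,210) and (318,205). The keys are at (349,255), (392,256), (436,258) and (480,260), and the tray corners and flask stoppers are clearly visible too.

```bash
python3 - <<'E'
from h import *
c=dict(cams.calibration("top")); s=dict(cams.calibration("side"))
f=lambda p:((p[0]+.5)/2.1+90-.5,(p[1]+.5)/2.1+130-.5)
P=[plane(c,*f(p),110)[:2] for p in((325,28),(521,34),(515,210),(318,205))]
P=np.array(P); print("plat",P.round(0).tolist(),P.mean(0).round(1), np.linalg.norm(P-np.roll(P,1,0),axis=1).round(0))
y=(P[0]-P[1])+(P[3]-P[2]); print("yaw from y edge",np.degrees(np.arctan2(-y[0],y[1])), "from x edge",np.degrees(np.arctan2(*(P[0]-P[3]+P[1]-P[2])[::-1])))
print("keys",[plane(c,*f(p),78.5)[:2].round(0).tolist() for p in((349,255),(392,256),(436,258),(480,260))])
T=np.array([plane(c,*f(p),35)[:2] for p in((640,127),(777,138),(764,340),(625,328))]); print("tray",T.round(0).tolist(),T.mean(0).round(0))
for b,t,sd in(((117,172),(90,161),(244.5,298)),((78,235),(46,231),(282.5,322))):
    print("flask base",plane(c,*f(b),3).round(0)," stopper127",plane(c,*f(t),127).round(0), "tri",tri([ray(c,*f(t)),ray(s,*sd)]))
# wedge corners crop (outer end): left wedge butt (270,147)-(270,172); right (566,159)-(566,185)
for nm,ps in(("L",((270,147),(270,172),(320,148),(318,174))),("R",((566,159),(566,185),(516,157),(515,184)))):
    print(nm,[plane(c,*f(p),92)[:2].round(0).tolist() for p in ps])
E
```

```text
plat [[704.0, 75.0], [694.0, -147.0], [495.0, -136.0], [503.0, 84.0]] [598.8 -30.7] [201. 222. 200. 220.]
yaw from y edge -2.2906936131445295 from x edge -2.833912493393931
keys [[447.0, 52.0], [445.0, 2.0], [442.0, -48.0], [440.0, -98.0]]
tray [[596.0, -295.0], [581.0, -458.0], [343.0, -433.0], [358.0, -270.0]] [ 469. -364.]
flask base [552. 339.   3.]  stopper127 [553. 335. 127.] tri (array([552.76292258, 335.89325857, 124.60461603]), [np.float64(0.8475021869217333), np.float64(0.8475021869216189)])
flask base [476. 385.   3.]  stopper127 [476. 383. 127.] tri (array([476.77106716, 383.49582246, 125.12845553]), [np.float64(0.27878904769369), np.float64(0.2787890476938006)])
L [[571.0, 140.0], [542.0, 140.0], [569.0, 83.0], [539.0, 86.0]]
R [[553.0, -197.0], [523.0, -196.0], [556.0, -140.0], [525.0, -138.0]]
```

Call:
play_rows([
  [8.5,0,0,0,0,0,-0.114],
  [8.5,0,0,0,0,0,-0.114],
  [8.5,0,0,0,0,0,-0.114],
  [8.5,0,0,0,0,0,-0.114],
  [8.5,0,0,0,0,0,-0.114],
  [8.5,0,0,0,0,0,-0.114],
  [8.5,0,0,0,0,0,-0.114],
  [8.5,0,0,0,0,0,-0.114],
  [8.5,0,0,0,0,0,-0.114],
  [8.5,0,0,0,0,0,-0.114],
], grip_force=60)

```text
t: 0.98
tcp_pos: [210.5, -508.0, 242.0]
orientation: [0.718, 0.696, 0.0, -0.0]
contact_force: [-0.3, -0.2, -0.7]
gripper_width: 85.2
gripper_force: 0.0
```

Call:
play_rows([
  [8.5,2.4,2.2,0,0,0,0],
  [8.5,2.4,2.2,0,0,0,0],
  [8.5,2.4,2.2,0,0,0,0],
  [8.5,2.4,2.2,0,0,0,0],
  [8.5,2.4,2.2,0,0,0,0],
  [8.5,2.4,2.2,0,0,0,0],
  [8.5,2.4,2.2,0,0,0,0],
])

```text
t: 1.57
tcp_pos: [371.6, -344.7, 242.2]
orientation: [0.72, 0.693, 0.0, -0.0]
contact_force: [-0.8, 0.1, -1.1]
gripper_width: 85.1
gripper_force: 0.0
```

Call:
play_rows([
  [8.5,2.4,2.2,0,0,0,0],
  [8.5,2.4,2.2,0,0,0,0],
  [8.5,2.4,2.2,0,0,0,0],
  [8.5,2.4,2.2,0,0,0,0],
  [8.5,2.4,2.2,0.5,0,0,0],
  [8.5,1.4,2.2,1,0,0,0],
  [8.5,0,0,1,0,0,0],
  [8.5,0,0,0,0,0,0],
])

```text
t: 2.23
tcp_pos: [507.9, -215.8, 215.0]
orientation: [0.72, 0.694, -0.0, -0.002]
contact_force: [0.5, 1.2, 0.0]
gripper_width: 84.9
gripper_force: 0.0
```

```bash
cat >> h.py <<'E'
def go(x,y,z,phi=None):
    s=bot.sense();A=axes(s);d=A.T@(np.array([x,y,z])-s["tcp_pos"])
    ph=np.degrees(np.arctan2(A[1,0],A[0,0]))
    print("t",round(s["t"],1),"tcp",s["tcp_pos"].round(1),"phi",ph.round(2),"tilt",A[:2,2].round(4),"w",round(s["gripper_width"],1),"F",s["contact_force"].round(1),"| shift cm",(d/10).round(2), "turn", None if phi is None else round(-np.radians(phi-ph),3))
E
python3 - <<'E'
from h import *
go(538.5,-176.5,77,87.5)
c,im=grab("wrist"); cv2.imwrite("pics/w1.png",im[:,:,::-1])
for p in((540,-138,92),(538,-197,92),(553,-197,92),(523,-197,92)): print(proj(c,p))
E
```

```text
t 2.2 tcp [ 507.9 -215.8  215. ] phi 87.97 tilt [-0.0031  0.0018] w 84.9 F [0.5 1.2 0. ] | shift cm [ 4.01  2.97 13.79] turn 0.008
(np.float64(314.6249381390985), np.float64(112.69339735492903))
(np.float64(313.56423869261334), np.float64(186.76251637468914))
(np.float64(331.99736770198825), np.float64(186.2792426458943))
(np.float64(294.91826110937444), np.float64(187.30925275145853))
```

View pics/w1.png

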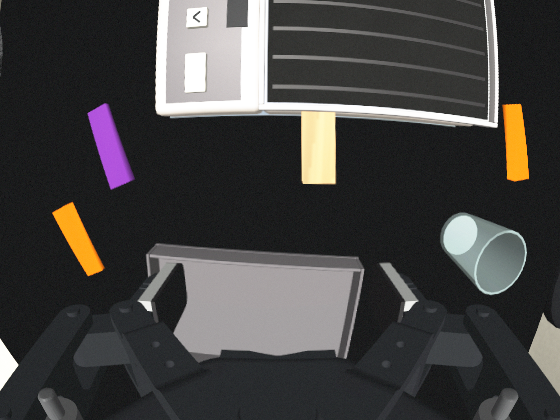

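The wrist view shows the right wedge standing out, with its butt edge at (302..336,184) and the platform edge at row ~110. The tray is below.

```bash
python3 - <<'E'
from h import *
c=dict(cams.calibration("wrist"));c["fish"]=True;t=dict(cams.calibration("top"))
f=lambda p:((p[0]+.5)/2.1+90-.5,(p[1]+.5)/2.1+130-.5)
for w,p in(((336,183),(566,159)),((302,184),(566,185))):
    print(plane(c,*w,92).round(1),tri([ray(c,*w),ray(t,*f(p))]))
print("wedge at edge",plane(c,302,111,88).round(1),plane(c,335,113,88).round(1))
im=cv2.imread("pics/w1.png");hsv=cv2.cvtColor(im,cv2.COLOR_BGR2HSV)
m=cv2.inRange(hsv,(14,60,150),(30,200,255));
for k in cnts(m,100): print(cv2.boundingRect(k))
E
```

```text
[ 556.1 -195.5   92. ] (array([ 549.99784359, -190.56352526,  125.16005288]), [np.float64(1.1034182199502611), np.float64(1.1034182199503153)])
[ 528.4 -195.5   92. ] (array([ 532.58606821, -211.72480412,   -1.68529709]), [np.float64(2.2960794131351374), np.float64(2.2960794131350664)])
wedge at edge [ 530.3 -137.1   88. ] [ 556.7 -139.    88. ]
(301, 111, 35, 73)
```

Call:
play_rows([
  [8.5,1.0,0.8,2,0,0,0],
  [8.5,1.0,0.8,2,0,0,0],
  [8.5,1.0,0.8,2,0,0,0],
  [8.5,1.0,0.8,2,0,0,0],
  [6,0,0,0,0,0,0],
  [6,0,0,0,0,0,0],
  [6,0,0,0,0,0,0.008],
])

```text
t: 2.87
tcp_pos: [541.1, -179.5, 138.6]
orientation: [0.724, 0.69, 0.0, 0.001]
contact_force: [-0.1, -0.2, 0.2]
gripper_width: 60.2
gripper_force: 0.0
```

```bash
python3 - <<'E'
from h import *
go(542,-177,75,87.5)
c,im=grab("wrist"); cv2.imwrite("pics/w2.png",im[:,:,::-1])
hsv=cv2.cvtColor(im,cv2.COLOR_RGB2HSV)
m=cv2.inRange(hsv,(14,60,150),(30,200,255))
for k in cnts(m,100):
    print(cv2.boundingRect(k))
    p=cv2.approxPolyDP(k,4,True)[:,0]; print([(q.tolist(),plane(c,*q,92).round(1).tolist()) for q in p])
E
```

```text
t 2.9 tcp [ 541.1 -179.5  138.6] phi 87.31 tilt [ 0.0009 -0.0008] w 60.2 F [-0.1 -0.2  0.2] | shift cm [0.26 0.07 6.36] turn -0.003
(254, 177, 47, 91)
[([254, 177], [530.8, -139.5, 92.0]), ([258, 266], [529.6, -193.5, 92.0]), ([300, 266], [555.0, -194.7, 92.0]), ([299, 177], [555.9, -140.7, 92.0])]
```

View pics/w2.png

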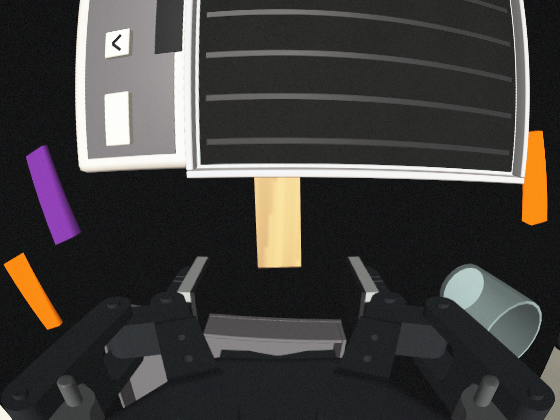

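The wrist view shows the wedge at (254..300,177..267), centred between the fingers at columns 207 and 349. The 92 mm butt height agrees over the two wrist places, so I can descend and grip.

Call:
play_rows([
  [6,0.15,0.03,2,0,0,0],
  [6,0.1,0.03,2,0,0,0],
  [6,0,0,1.5,0,0,0],
  [6,0,0,0.8,0,0,0],
  [4,0,0,0,0,0,0],
  [3.2,0,0,0,0,0,0],
  [2.8,0,0,0,0,0,0],
  [2.4,0,0,0,0,0,0],
  [2.0,0,0,0,0,0,0],
  [2.0,0,0,0,0,0,0],
], grip_force=60)

```text
t: 3.75
tcp_pos: [542.1, -176.6, 75.5]
orientation: [0.723, 0.691, -0.0, 0.001]
contact_force: [-5.1, -3.0, 6.5]
gripper_width: 24.9
gripper_force: 59.3
```

Call:
play_rows([
  [2.0,0,0,0,0,0,0],
  [2.0,0,0,0,0,0,0],
])

```text
t: 3.92
tcp_pos: [542.1, -176.6, 75.5]
orientation: [0.723, 0.691, -0.0, 0.001]
contact_force: [-4.2, -2.8, 6.4]
gripper_width: 24.4
gripper_force: 59.3
```

```bash
python3 - <<'E'
from h import *
go(542,-177,75,87.5)
E
```

```text
t 3.9 tcp [ 542.1 -176.6   75.5] phi 87.38 tilt [ 0.0007 -0.0017] w 24.4 F [-4.2 -2.8  6.4] | shift cm [-0.04 -0.    0.05] turn -0.002
```

Call:
play_rows([
  [2,-0.02,-0.52,0,0,0,0.087],
  [2,-0.02,-0.52,0,0,0,0.087],
  [2,-0.02,0.52,0,0,0,-0.087],
  [2,-0.02,0.52,0,0,0,-0.087],
  [2,-0.02,0.52,0,0,0,-0.087],
  [2,-0.02,0.52,0,0,0,-0.087],
  [2,-0.02,-0.52,0,0,0,0.087],
  [2,-0.02,-0.52,0,0,0,0.087],
], grip_force=80)

```text
t: 4.58
tcp_pos: [543.2, -179.5, 75.6]
orientation: [0.724, 0.69, 0.001, 0.001]
contact_force: [2.4, 1.0, 6.5]
gripper_width: 24.9
gripper_force: 80.5
```

```bash
python3 - <<'E'
from h import *
go(542,-177,75,87.5); print(bot.sense()["wrist_torque"])
E
```

```text
t 4.6 tcp [ 543.2 -179.5   75.6] phi 87.24 tilt [ 0.0032 -0.0007] w 24.9 F [2.4 1.  6.5] | shift cm [ 0.25 -0.14  0.06] turn -0.005
[ 0.33126342 -0.31622486  0.25292455]
```

Call:
play_rows([
  [2,-0.02,-0.53,0,0,0,0.087],
  [2,-0.02,-0.53,0,0,0,0.087],
  [2,-0.02,0.54,0,0,0,-0.087],
  [2,-0.02,0.54,0,0,0,-0.087],
  [2,-0.02,0.54,0,0,0,-0.087],
  [2,-0.02,0.54,0,0,0,-0.087],
  [2,-0.02,-0.55,0,0,0,0.087],
  [2,-0.02,-0.55,0,0,0,0.087],
  [2,-0.02,-0.55,0,0,0,0.087],
  [2,-0.02,-0.55,0,0,0,0.087],
])

```text
t: 5.42
tcp_pos: [532.0, -182.6, 75.6]
orientation: [0.782, 0.624, 0.001, 0.002]
contact_force: [2.1, -0.3, 3.6]
gripper_width: 24.8
gripper_force: 80.0
```

Call:
play_rows([
  [2,-0.02,0.56,0,0,0,-0.087],
  [2,-0.02,0.56,0,0,0,-0.087],
  [2,-0.02,0.56,0,0,0,-0.087],
  [2,-0.02,0.56,0,0,0,-0.087],
  [2,-0.02,-0.57,0,0,0,0.087],
  [2,-0.02,-0.57,0,0,0,0.087],
  [2,-0.02,-0.57,0,0,0,0.087],
  [2,-0.02,-0.57,0,0,0,0.087],
  [2,-0.02,0.58,0,0,0,-0.087],
  [2,-0.02,0.58,0,0,0,-0.087],
])

```text
t: 6.25
tcp_pos: [541.9, -188.2, 75.5]
orientation: [0.722, 0.692, 0.001, 0.001]
contact_force: [-1.1, 1.7, 3.7]
gripper_width: 24.8
gripper_force: 80.8
```

```bash
python3 - <<'E'
from h import *
go(542,-177,75,87.5); print(bot.sense()["wrist_torque"])
c,im=grab("wrist"); cv2.imwrite("pics/w3.png",im[:,:,::-1])
hsv=cv2.cvtColor(im,cv2.COLOR_RGB2HSV)
m=cv2.inRange(hsv,(14,60,150),(30,200,255))
for k in cnts(m,100):
    print(cv2.boundingRect(k))
    p=cv2.approxPolyDP(k,4,True)[:,0]; print([(q.tolist(),plane(c,*q,90).round(1).tolist()) for q in p])
E
```

```text
t 6.2 tcp [ 541.9 -188.2   75.5] phi 87.5 tilt [ 0.002  -0.0002] w 24.8 F [-1.1  1.7  3.7] | shift cm [ 1.12 -0.04  0.05] turn -0.0
[ 0.46381857  0.35983824 -0.13136838]
(241, 181, 69, 152)
[([241, 181], [531.4, -140.0, 90.0]), ([249, 332], [529.4, -206.8, 90.0]), ([308, 331], [555.5, -207.5, 90.0]), ([309, 181], [556.5, -141.2, 90.0])]
```

View pics/w3.png

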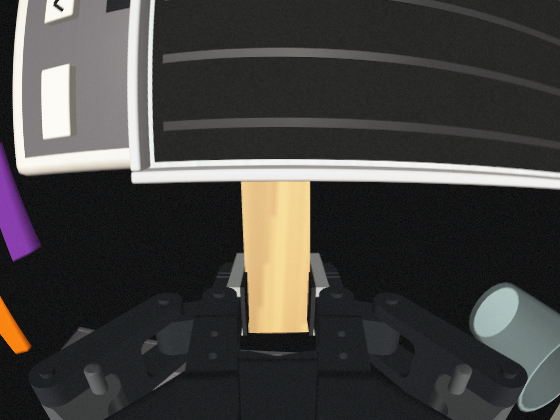

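The wrist view shows the wedge gripped. Its butt is now at y≈-207, so it is about 12 mm out, and the platform edge has not moved. I'll do one more rocking pair.

Call:
play_rows([
  [2,-0.02,-0.61,0,0,0,0.087],
  [2,-0.02,-0.61,0,0,0,0.087],
  [2,-0.02,0.62,0,0,0,-0.087],
  [2,-0.02,0.62,0,0,0,-0.087],
  [2,-0.02,0.62,0,0,0,-0.087],
  [2,-0.02,0.62,0,0,0,-0.087],
  [2,-0.02,-0.63,0,0,0,0.087],
  [2,-0.02,-0.63,0,0,0,0.087],
  [2,-0.02,-0.63,0,0,0,0.087],
  [2,-0.02,-0.63,0,0,0,0.087],
])

```text
t: 7.13
tcp_pos: [529.5, -191.5, 75.2]
orientation: [0.782, 0.623, 0.001, 0.001]
contact_force: [1.5, 0.6, 3.7]
gripper_width: 24.9
gripper_force: 80.9
```

Call:
play_rows([
  [2,-0.02,0.64,0,0,0,-0.087],
  [2,-0.02,0.64,0,0,0,-0.087],
  [2,-0.02,0.64,0,0,0,-0.087],
  [2,-0.02,0.64,0,0,0,-0.087],
  [2,-0.02,-0.65,0,0,0,0.087],
  [2,-0.02,-0.65,0,0,0,0.087],
  [2,0,0,0,0,0,0],
])

```text
t: 7.72
tcp_pos: [541.3, -195.9, 75.1]
orientation: [0.725, 0.689, 0.001, 0.001]
contact_force: [1.9, 0.4, 4.5]
gripper_width: 24.6
gripper_force: 80.9
```

Call:
play_rows([
  [2,-0.2,0,0,0,0,0],
  [2,-0.2,0,0,0,0,0],
  [2,-0.2,0,0,0,0,0],
  [2,0,0,0,0,0,0],
])

```text
t: 8.05
tcp_pos: [541.2, -202.1, 74.5]
orientation: [0.723, 0.691, 0.0, 0.0]
contact_force: [-0.4, 1.3, 5.2]
gripper_width: 24.5
gripper_force: 81.1
```

Call:
play_rows([
  [2,-0.5,0,0,0,0,0],
  [2,-0.7,0,0,0,0,0],
  [2,-0.9,0,0,0,0,0],
  [2,-0.9,0,0,0,0,0],
  [2,-1.0,0,-0.5,0,0,0],
  [2,-2.5,-0.5,-0.5,0,0,0],
  [2,-3.0,-0.8,-0.5,0,0,0],
  [2,-3.0,-0.8,0,0,0,0],
  [2,-3.0,-0.7,0,0,0,0],
  [2,-2.9,-0.4,0,0,0,0],
])

```text
t: 8.88
tcp_pos: [499.3, -386.6, 89.7]
orientation: [0.723, 0.69, -0.0, 0.0]
contact_force: [1.5, 0.4, -0.5]
gripper_width: 24.9
gripper_force: 80.4
```

```bash
python3 - <<'E'
from h import *
go(500,-395,18,87.5)
E
```

```text
t 8.9 tcp [ 499.3 -386.6   89.7] phi 87.33 tilt [ 0.0001 -0.0005] w 24.9 F [ 1.5  0.4 -0.5] | shift cm [-0.83  0.11  7.18] turn -0.003
```

Call:
play_rows([
  [2,-0.4,0,1.5,0,0,0],
  [2,-0.4,0,2.2,0,0,0],
  [2,0,0,2,0,0,0],
  [2,0,0,1.1,0,0,0],
  [2,0,0,0.3,0,0,0],
  [2,0,0,0,0,0,0],
  [3.2,0,0,0,0,0,0],
  [4,0,0,0,0,0,0],
  [5,0,0,0,0,0,0],
  [5,0,0,0,0,0,0],
])

```text
t: 9.72
tcp_pos: [500.5, -392.3, 19.3]
orientation: [0.723, 0.691, 0.0, 0.001]
contact_force: [-0.1, -0.4, -0.3]
gripper_width: 50.2
gripper_force: 0.0
```

Call:
play_rows([
  [6,0,0,-2,0,0,0],
  [6,0,0,-3,0,0,0],
  [6,0,0,-3,0,0,0],
  [6,0,0,-3,0,0,0],
  [8.5,0,0,-3,0,0,0],
  [8.5,0,0,-3,0,0,0],
  [8.5,0,0,0,0,0,0],
])

```text
t: 10.3
tcp_pos: [501.6, -393.4, 195.3]
orientation: [0.723, 0.691, 0.0, 0.005]
contact_force: [0.6, -0.1, -0.4]
gripper_width: 85.2
gripper_force: 0.0
```

```bash
python3 - <<'E'
from h import *
go(555,118,200,87.5)
c,im=grab("top"); cv2.imwrite("pics/t1.png",im[:,:,::-1])
E
```

```text
t 10.3 tcp [ 501.6 -393.4  195.3] phi 87.38 tilt [ 0.0069 -0.007 ] w 85.2 F [ 0.6 -0.1 -0.4] | shift cm [51.33  3.01 -0.79] turn -0.002
```

View pics/t1.png

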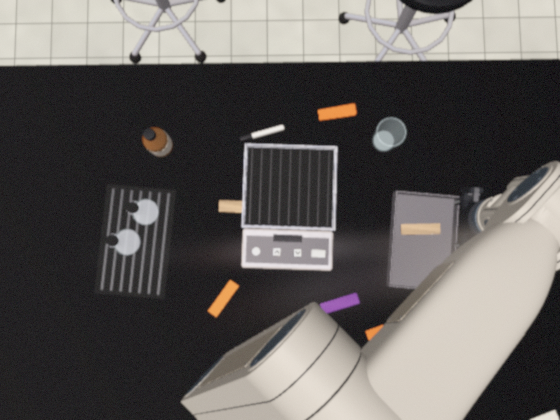

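The first wedge lies in the tray at (420,229) and the shaker has not moved. Next is the left wedge at (230,207).

Call:
play_rows([
  [8.5,1.5,0.1,0,0,0,0],
  [8.5,3,0.3,0,0,0,0],
  [8.5,3.8,0.3,0,0,0,0],
  [8.5,3.8,0.3,0,0,0,0],
  [8.5,3.8,0.3,0,0,0,0],
  [8.5,3.8,0.3,0,0,0,0],
  [8.5,3.8,0.3,0,0,0,0],
  [8.5,3.8,0.3,0,0,0,0],
  [8.5,3.8,0.3,0,0,0,0],
  [8.5,3.8,0.3,0,0,0,0],
])

```text
t: 11.18
tcp_pos: [543.0, -42.2, 187.3]
orientation: [0.723, 0.691, -0.0, -0.001]
contact_force: [0.3, -0.4, 0.8]
gripper_width: 85.3
gripper_force: 0.0
```

Call:
play_rows([
  [8.5,3.8,0.3,0,0,0,0],
  [8.5,3.8,0.3,0,0,0,0],
  [8.5,3,0,0,0,0,0],
  [8.5,0,0,0,0,0,0],
])

```text
t: 11.52
tcp_pos: [553.7, 66.2, 187.2]
orientation: [0.722, 0.692, -0.0, -0.001]
contact_force: [0.2, 0.4, 0.6]
gripper_width: 85.1
gripper_force: 0.0
```

```bash
cat >> h.py <<'E'
def wood(im,c,z):
    m=cv2.inRange(cv2.cvtColor(im,cv2.COLOR_RGB2HSV),(14,60,150),(30,200,255))
    for k in cnts(m,100):
        p=cv2.approxPolyDP(k,4,True)[:,0]; print(cv2.boundingRect(k),[(q.tolist(),plane(c,*q,z).round(1).tolist()) for q in p])
E
python3 - <<'E'
from h import *
go(558,119,80,87.5)
c,im=grab("wrist"); cv2.imwrite("pics/w4.png",im[:,:,::-1]); wood(im,c,92)
E
```

```text
t 11.5 tcp [553.7  66.2 187.2] phi 87.64 tilt [-0.002   0.0015] w 85.1 F [0.2 0.4 0.6] | shift cm [ 5.28  0.24 10.72] turn 0.002
(262, 118, 39, 83) [([262, 119], [546.7, 139.5, 92.0]), ([264, 200], [545.4, 81.8, 92.0]), ([298, 200], [569.8, 80.8, 92.0]), ([300, 119], [573.0, 138.5, 92.0])]
```

View pics/w4.png

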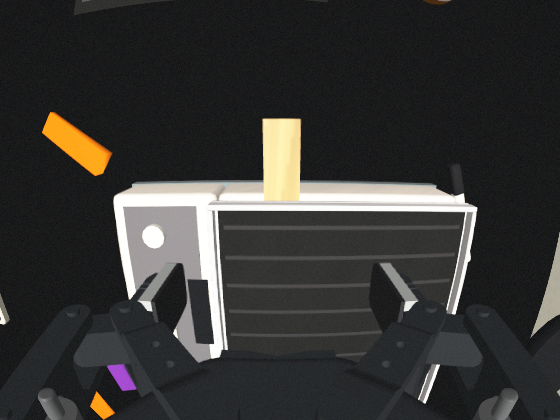

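The wrist view shows the left wedge with its butt at (262..300,119), centred at x≈559 and y≈82..139.

Call:
play_rows([
  [8.5,1.8,0.1,0,0,0,0],
  [8.5,1.8,0.1,0,0,0,0],
  [8.5,1.8,0.13,0,0,0,0],
  [6,0,0,2,0,0,0],
  [6,0,0,2,0,0,0],
  [6,0,0,2,0,0,0],
  [6,0,0,0,0,0,0],
])

```text
t: 12.15
tcp_pos: [558.2, 113.9, 124.1]
orientation: [0.723, 0.69, -0.003, -0.002]
contact_force: [-1.1, 1.0, -0.6]
gripper_width: 59.6
gripper_force: 0.0
```

```bash
python3 - <<'E'
from h import *
go(559,120,75,87.5)
c,im=grab("wrist"); wood(im,c,92)
E
```

```text
t 12.2 tcp [558.2 113.9 124.1] phi 87.33 tilt [-0.0069 -0.0006] w 59.6 F [-1.1  1.  -0.6] | shift cm [0.62 0.09 4.91] turn -0.003
(253, 201, 50, 106) [([255, 202], [548.5, 143.0, 92.0]), ([257, 306], [545.3, 80.3, 92.0]), ([300, 306], [570.5, 79.2, 92.0]), ([301, 203], [572.4, 141.4, 92.0])]
```

Call:
play_rows([
  [6,0.3,0.05,1.5,0,0,0],
  [6,0.3,0.05,1.7,0,0,0],
  [6,0,0,1.2,0,0,0],
  [6,0,0,0.5,0,0,0],
  [4,0,0,0,0,0,0],
  [3.2,0,0,0,0,0,0],
  [2.8,0,0,0,0,0,0],
  [2.4,0,0,0,0,0,0],
  [2.0,0,0,0,0,0,0],
  [2.0,0,0,0,0,0,0],
], grip_force=80)

```text
t: 13.03
tcp_pos: [561.4, 120.7, 80.6]
orientation: [0.723, 0.69, 0.0, -0.0]
contact_force: [-5.8, 2.3, 5.2]
gripper_width: 24.6
gripper_force: 78.1
```

Call:
play_rows([
  [2.0,0,0,0,0,0,0],
  [2.0,0,0,0,0,0,0],
])

```text
t: 13.2
tcp_pos: [561.4, 120.7, 80.6]
orientation: [0.723, 0.69, 0.0, -0.0]
contact_force: [-6.2, 1.1, 5.3]
gripper_width: 24.7
gripper_force: 78.0
```

```bash
python3 - <<'E'
from h import *
go(559,120,75,87.5)
E
```

```text
t 13.2 tcp [561.4 120.7  80.6] phi 87.33 tilt [-0.0002  0.0006] w 24.7 F [-6.2  1.1  5.3] | shift cm [-0.08 -0.23  0.56] turn -0.003
```

Call:
play_rows([
  [2,0.02,0.42,0,0,0,0.087],
  [2,0.02,0.52,0,0,0,0.087],
  [2,0.02,-0.53,0,0,0,-0.087],
  [2,0.02,-0.53,0,0,0,-0.087],
  [2,0.02,-0.53,0,0,0,-0.087],
  [2,0.02,-0.53,0,0,0,-0.087],
  [2,0.02,0.54,0,0,0,0.087],
  [2,0.02,0.54,0,0,0,0.087],
  [2,0.02,0.54,0,0,0,0.087],
  [2,0.02,0.54,0,0,0,0.087],
])

```text
t: 14.03
tcp_pos: [572.1, 123.3, 80.7]
orientation: [0.782, 0.624, 0.0, 0.0]
contact_force: [-3.1, -1.9, 3.8]
gripper_width: 24.3
gripper_force: 78.9
```

Call:
play_rows([
  [2,0.02,-0.55,0,0,0,-0.087],
  [2,0.02,-0.55,0,0,0,-0.087],
  [2,0.02,-0.55,0,0,0,-0.087],
  [2,0.02,-0.55,0,0,0,-0.087],
  [2,0.02,0.56,0,0,0,0.087],
  [2,0.02,0.56,0,0,0,0.087],
  [2,0.02,0.56,0,0,0,0.087],
  [2,0.02,0.56,0,0,0,0.087],
  [2,0.02,-0.57,0,0,0,-0.087],
  [2,0.02,-0.57,0,0,0,-0.087],
])

```text
t: 14.87
tcp_pos: [562.7, 129.3, 80.8]
orientation: [0.722, 0.691, 0.001, 0.001]
contact_force: [1.6, -0.2, 2.0]
gripper_width: 24.6
gripper_force: 79.2
```

```bash
python3 - <<'E'
from h import *
go(559,120,75,87.5)
c,im=grab("wrist"); wood(im,c,92)
c,im=grab("top"); cv2.imwrite("pics/t2.png",im[:,:,::-1])
E
```

```text
t 14.9 tcp [562.7 129.3  80.8] phi 87.49 tilt [0.0031 0.0002] w 24.6 F [ 1.6 -0.2  2. ] | shift cm [-0.94 -0.33  0.58] turn -0.0
(246, 238, 66, 118) [([251, 238], [554.1, 153.9, 92.0]), ([246, 252], [551.7, 148.0, 92.0]), ([249, 350], [548.8, 97.5, 92.0]), ([273, 355], [559.9, 94.0, 92.0]), ([302, 351], [573.7, 95.8, 92.0]), ([308, 240], [576.7, 152.0, 92.0])]
```

Call:
play_rows([
  [2,0.02,0.59,0,0,0,0.087],
  [2,0.02,0.59,0,0,0,0.087],
  [2,0.02,-0.6,0,0,0,-0.087],
  [2,0.02,-0.6,0,0,0,-0.087],
  [2,0.02,-0.6,0,0,0,-0.087],
  [2,0.02,-0.6,0,0,0,-0.087],
  [2,0.02,0.61,0,0,0,0.087],
  [2,0.02,0.61,0,0,0,0.087],
  [2,0.02,0.61,0,0,0,0.087],
  [2,0.02,0.61,0,0,0,0.087],
])

```text
t: 15.8
tcp_pos: [573.8, 132.2, 80.2]
orientation: [0.783, 0.622, -0.0, 0.0]
contact_force: [-3.4, -1.1, 4.8]
gripper_width: 24.4
gripper_force: 79.2
```

Call:
play_rows([
  [2,0.03,-0.63,0,0,0,-0.087],
  [2,0.03,-0.63,0,0,0,-0.087],
  [2,0.03,-0.63,0,0,0,-0.087],
  [2,0.03,-0.63,0,0,0,-0.087],
  [2,0.03,0.65,0,0,0,0.087],
  [2,0.03,0.65,0,0,0,0.087],
  [2,0.03,0.65,0,0,0,0.087],
  [2,0.03,0.65,0,0,0,0.087],
  [2,0.03,-0.66,0,0,0,-0.087],
  [2,0.03,-0.66,0,0,0,-0.087],
])

```text
t: 16.63
tcp_pos: [562.8, 139.5, 80.1]
orientation: [0.724, 0.69, 0.0, 0.001]
contact_force: [0.8, 0.3, 3.2]
gripper_width: 24.4
gripper_force: 79.1
```

Call:
play_rows([
  [2,0.1,0,0,0,0,0],
  [2,0.1,0,0,0,0,0],
  [2,0,0,0,0,0,0],
])

```text
t: 16.88
tcp_pos: [562.4, 141.8, 79.8]
orientation: [0.725, 0.689, 0.0, 0.0]
contact_force: [-0.1, -1.1, 3.7]
gripper_width: 24.0
gripper_force: 79.2
```

```bash
python3 - <<'E'
from h import *
go(559,120,75,87.5)
c,im=grab("wrist"); wood(im,c,92); cv2.imwrite("pics/w5.png",im[:,:,::-1])
E
```

```text
t 16.9 tcp [562.4 141.8  79.8] phi 87.14 tilt [ 0.0008 -0.0002] w 24.0 F [-0.1 -1.1  3.7] | shift cm [-2.2  -0.23  0.48] turn -0.006
(246, 238, 66, 118) [([251, 238], [554.1, 166.8, 92.0]), ([246, 251], [551.6, 161.4, 92.0]), ([249, 350], [548.4, 110.9, 92.0]), ([273, 355], [559.4, 107.4, 92.0]), ([302, 351], [573.1, 109.1, 92.0]), ([308, 241], [576.5, 164.4, 92.0])]
```

Call:
play_rows([
  [2,0.6,0,0,0,0,0],
  [2,1.0,0,0,0,0,0],
  [2,1.0,0,0,0,0,0],
  [2,0.6,0,-1,0,0,0],
  [2,0,0,-2.5,0,0,0],
  [2,0,0,-3,0,0,0],
  [2,0,0,-3,0,0,0],
  [2,0,0,-2,0,0,0],
  [2,0,0,0,0,0,0],
])

```text
t: 17.68
tcp_pos: [564.9, 175.4, 198.5]
orientation: [0.723, 0.691, 0.003, 0.002]
contact_force: [0.1, -0.9, -0.4]
gripper_width: 24.2
gripper_force: 78.7
```

Call:
play_rows([
  [2,-1.5,-0.4,0,0,0,0],
  [2,-3,-0.7,0,0,0,0],
  [2,-3.6,-0.75,0,0,0,0],
  [2,-3.6,-0.75,0,0,0,0],
  [2,-3.6,-0.75,0,0,0,0],
  [2,-3.6,-0.75,0,0,0,0],
  [2,-3.6,-0.75,0,0,0,0],
  [2,-3.6,-0.75,0,0,0,0],
  [2,-3.6,-0.75,0,0,0,0],
  [2,-3.6,-0.75,0,0,0,0],
])

```text
t: 18.52
tcp_pos: [475.7, -156.6, 193.0]
orientation: [0.723, 0.691, -0.0, -0.001]
contact_force: [1.2, 0.5, -0.7]
gripper_width: 24.3
gripper_force: 78.7
```

Call:
play_rows([
  [2,-3.6,-0.75,0,0,0,0],
  [2,-3.6,-0.75,0,0,0,0],
  [2,-3.6,-0.75,0,0,0,0],
  [2,-3.6,-0.75,0,0,0,0],
  [2,-1.5,-0.4,0,0,0,0],
  [2,0,0,0,0,0,0],
])

```text
t: 19.02
tcp_pos: [434.4, -315.5, 192.4]
orientation: [0.725, 0.689, -0.0, -0.001]
contact_force: [0.2, -0.1, -0.4]
gripper_width: 24.6
gripper_force: 78.7
```

```bash
python3 - <<'E'
from h import *
go(432,-332,20,87.5)
E
```

```text
t 19.0 tcp [ 434.4 -315.5  192.4] phi 87.14 tilt [-0.0019  0.0014] w 24.6 F [ 0.2 -0.1 -0.4] | shift cm [-1.68 -0.12 17.24] turn -0.006
```

Call:
play_rows([
  [2,-0.9,-0.1,1.5,0,0,0],
  [2,-0.9,0,3,0,0,0],
  [2,0,0,3,0,0,0],
  [2,0,0,3,0,0,0],
  [2,0,0,3,0,0,0],
  [2,0,0,2.3,0,0,0],
  [2,0,0,1.1,0,0,0],
  [2,0,0,0.4,0,0,0],
  [2,0,0,0,0,0,0],
  [2,0,0,0,0,0,0],
])

```text
t: 19.85
tcp_pos: [434.3, -330.2, 21.5]
orientation: [0.723, 0.691, 0.0, -0.0]
contact_force: [0.4, 0.6, 0.1]
gripper_width: 24.3
gripper_force: 78.7
```

Call:
play_rows([
  [3.2,0,0,0,0,0,0],
  [4,0,0,0,0,0,0],
  [5,0,0,0,0,0,0],
  [5,0,0,0,0,0,0],
  [5,0,0,-2,0,0,0],
  [5,0,0,-3.5,0,0,0],
  [5,0,0,-3.5,0,0,0],
  [5,0,0,-3.5,0,0,0],
  [5,0,0,-3.5,0,0,0],
  [5,0,0,-3.5,0,0,0],
])

```text
t: 20.68
tcp_pos: [433.7, -330.5, 218.5]
orientation: [0.723, 0.691, 0.0, 0.0]
contact_force: [0.3, -0.6, 0.7]
gripper_width: 50.1
gripper_force: 0.0
```

Call:
play_rows([
  [5,0,0,-2.5,0,0,0],
  [5,0,0,-2.5,0,0,0],
  [5,0,0,-1,0,0,0],
  [5,0,0,0,0,0,0],
])

```text
t: 21.02
tcp_pos: [434.6, -331.3, 278.7]
orientation: [0.723, 0.691, 0.0, 0.002]
contact_force: [-0.0, -1.0, 0.5]
gripper_width: 49.7
gripper_force: 0.0
```

```bash
python3 - <<'E'
from h import *
go(552,336,270)
c,im=grab("top"); cv2.imwrite("pics/t3.png",im[:,:,::-1])
c,im=grab("side"); cv2.imwrite("pics/s3.png",im[:,:,::-1])
E
```

```text
t 21.0 tcp [ 434.6 -331.3  278.7] phi 87.36 tilt [ 0.0031 -0.0032] w 49.7 F [-0.  -1.   0.5] | shift cm [67.21  8.66  0.69] turn None
```

View pics/t3.png

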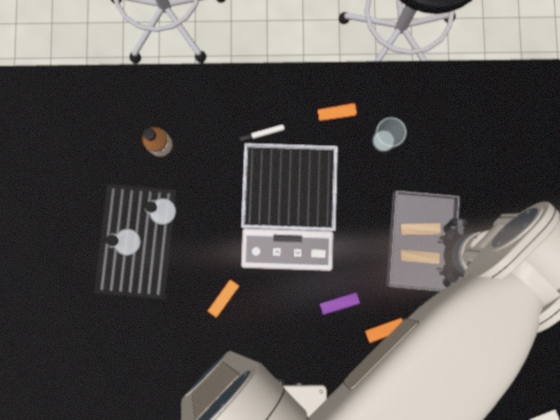

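Both wedges are in the tray. The shaker has stayed put, and the nearer flask was knocked from (145,211) to (163,211). Next I'll view the flasks from the wrist camera.

Call:
play_rows([
  [5,1.5,0.2,0,0,0,0],
  [5,3,0.4,0,0,0,0],
  [5,3.8,0.42,0,0,0,0],
  [5,3.8,0.42,0,0,0,0],
  [5,3.8,0.42,0,0,0,0],
  [5,3.8,0.42,0,0,0,0],
  [5,3.8,0.42,0,0,0,0],
  [5,3.8,0.42,0,0,0,0],
  [5,3.8,0.42,0,0,0,0],
  [5,3.8,0.42,0,0,0,0],
])

```text
t: 21.95
tcp_pos: [488.6, 18.5, 274.7]
orientation: [0.723, 0.691, -0.001, -0.001]
contact_force: [1.4, 0.6, -0.8]
gripper_width: 50.3
gripper_force: 0.0
```

Call:
play_rows([
  [5,3.8,0.42,0,0,0,0],
  [5,3.8,0.42,0,0,0,0],
  [5,3.8,0.42,0,0,0,0],
  [5,3.8,0.42,0,0,0,0],
  [5,3.8,0.42,0,0,0,0],
  [5,2,0,0,0,0,0],
  [5,0,0,0,0,0,0],
  [5,0,0,0,0,0,0],
])

```text
t: 22.62
tcp_pos: [519.2, 226.1, 274.3]
orientation: [0.722, 0.692, -0.001, -0.001]
contact_force: [0.4, -0.2, -0.8]
gripper_width: 50.2
gripper_force: 0.0
```

```bash
python3 - <<'E'
from h import *
go(555,305,98)
c,im=grab("wrist"); cv2.imwrite("pics/w6.png",im[:,:,::-1])
import pickle; pickle.dump(c,open("w6.pkl","wb"))
for p in((555,305,129),(476,384,129)): print(proj(c,p))
E
```

```text
t 22.6 tcp [519.2 226.1 274.3] phi 87.52 tilt [-0.0032 -0.001 ] w 50.2 F [ 0.4 -0.2 -0.8] | shift cm [ 8.05  3.29 17.61] turn None
(np.float64(315.2501270053459), np.float64(111.71771882267082))
(np.float64(218.62262675149034), np.float64(28.080823734848394))
```

View pics/w6.png

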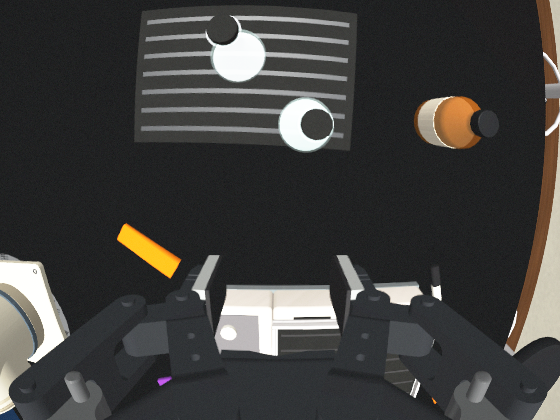

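The wrist view shows stoppers at (317,124) and (222,29), with bases at (306,124) and (238,55).

```bash
python3 - <<'E'
from h import *; import pickle
c=pickle.load(open("w6.pkl","rb")); t=dict(cams.calibration("top")); s=dict(cams.calibration("side"))
for p,b in(((317,124),(306,124)),((222,29),(238,55))): print(plane(c,*p,129).round(1),plane(c,*b,2).round(1))
im=cv2.imread("pics/t3.png")
# stopper: black blobs near bright base, in top & side
for n,r in(("t3",(195,255,95,185)),("s3",(275,350,215,320))):
    g=cv2.cvtColor(cv2.imread(f"pics/{n}.png"),cv2.COLOR_BGR2GRAY)[r[0]:r[1],r[2]:r[3]]
    for k in cnts(cv2.medianBlur(g,3)<22,25): 
        m=cv2.moments(k); print(n,cv2.contourArea(k),m["m10"]/m["m00"]+r[2],m["m01"]/m["m00"]+r[0])
E
```

```text
[556.1 294.4 129. ] [557.4 295.    2. ]
[478.9 382.8 129. ] [477.5 386.5   2. ]
```

Call:
play_rows([
  [6,1.8,0.9,1.5,0,0,0],
  [6,1.8,0.9,2,0,0,0],
  [6,1.8,0.9,2,0,0,0],
  [6,1.6,0.7,2,0,0,0],
  [6,0,0,0,0,0,0],
  [6,0,0,0,0,0,0],
])

```text
t: 23.17
tcp_pos: [556.9, 292.2, 199.6]
orientation: [0.723, 0.69, -0.002, -0.001]
contact_force: [-0.6, -0.0, 0.3]
gripper_width: 60.3
gripper_force: 0.0
```

```bash
python3 - <<'E'
from h import *
go(556.5,294.7,98,87.5)
c,im=grab("wrist"); cv2.imwrite("pics/w7.png",im[:,:,::-1])
import pickle; pickle.dump(c,open("w7.pkl","wb"))
print(proj(c,(556.5,294.7,129)),proj(c,(556.5,294.7,2)))
E
```

```text
t 23.2 tcp [556.9 292.2 199.6] phi 87.33 tilt [-0.0033 -0.0014] w 60.3 F [-0.6 -0.   0.3] | shift cm [ 0.27 -0.02 10.16] turn -0.003
(np.float64(275.5957882321075), np.float64(226.93195649756228)) (np.float64(276.65990691281024), np.float64(189.2403278629871))
```

View pics/w7.png

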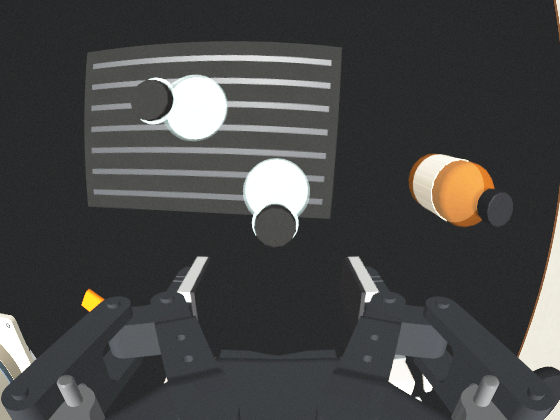

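The stopper is at (274,225) against a predicted (276,227), so the position and height are confirmed. I'll descend on the neck.

Call:
play_rows([
  [6,0.1,0,1.5,0,0,0],
  [6,0.15,0,2,0,0,0],
  [6,0,0,2,0,0,0],
  [6,0,0,2,0,0,0],
  [6,0,0,1.6,0,0,0],
  [6,0,0,1,0,0,0],
  [6,0,0,0.2,0,0,0],
  [5,0,0,0,0,0,0],
  [4,0,0,0,0,0,0],
  [3.2,0,0,0,0,0,0],
], grip_force=40)

```text
t: 24.05
tcp_pos: [558.2, 295.7, 99.7]
orientation: [0.723, 0.691, 0.001, 0.0]
contact_force: [-0.4, 0.7, 0.5]
gripper_width: 32.3
gripper_force: 0.2
```

Call:
play_rows([
  [2.8,0,0,0,0,0,0],
  [2.4,0,0,0,0,0,0],
  [2.2,0,0,0,0,0,0],
  [2.2,0,0,0,0,0,0],
  [2.2,0,0,0,0,0,0],
])

```text
t: 24.47
tcp_pos: [557.8, 295.9, 99.2]
orientation: [0.723, 0.691, 0.001, 0.0]
contact_force: [-3.1, 0.6, 5.9]
gripper_width: 26.3
gripper_force: 39.4
```

```bash
python3 - <<'E'
from h import *; import pickle
a=pickle.load(open("w6.pkl","rb"));b=pickle.load(open("w7.pkl","rb"))
print(tri([ray(a,317,124),ray(b,274,225)])[0].round(1),"f2",tri([ray(a,222,29),ray(b,152,100)])[0].round(1),plane(b,152,100,129).round(1),plane(b,195,107,2).round(1))
go(556.5,294.7,98,87.5)
E
```

```text
[556.  294.7 125.5] f2 [478.2 384.4 123.3] [480.7 383.5 129. ] [477.3 385.2   2. ]
t 24.5 tcp [557.8 295.9  99.2] phi 87.37 tilt [0.0011 0.0004] w 26.3 F [-3.1  0.6  5.9] | shift cm [-0.13 -0.12  0.12] turn -0.002
```

Call:
play_rows([
  [2.2,0,0,-0.8,0,0,0],
  [2.2,0,0,-1.6,0,0,0],
  [2.2,0,0,-2,0,0,0],
  [2.2,0,0,-2,0,0,0],
  [2.2,0,0,-2,0,0,0],
  [2.2,0,0,-2,0,0,0],
  [2.2,0,0,-2,0,0,0],
  [2.2,0,0,-1.6,0,0,0],
  [2.2,0,0,-0.8,0,0,0],
  [2.2,0,0,0,0,0,0],
], grip_force=50)

```text
t: 25.3
tcp_pos: [558.2, 295.9, 248.3]
orientation: [0.723, 0.691, 0.001, 0.001]
contact_force: [0.8, 1.0, -1.6]
gripper_width: 26.3
gripper_force: 49.2
```

Call:
play_rows([
  [2.2,-1,0.2,0,0,0,0],
  [2.2,-2,0.4,0,0,0,0],
  [2.2,-3,0.57,0,0,0,0],
  [2.2,-3,0.57,0,0,0,0],
  [2.2,-3,0.57,0,0,0,0],
  [2.2,-3,0.57,0,0,0,0],
  [2.2,-3,0.57,0,0,0,0],
  [2.2,-3,0.57,0,0,0,0],
  [2.2,-3,0.57,0,0,0,0],
  [2.2,-3,0.57,0,0,0,0],
])

```text
t: 26.13
tcp_pos: [596.0, 21.5, 244.8]
orientation: [0.723, 0.691, -0.001, -0.001]
contact_force: [1.0, 0.2, -1.9]
gripper_width: 26.4
gripper_force: 49.2
```

Call:
play_rows([
  [2.2,-3,0.57,0,0,0,0],
  [2.2,-3,0.57,0,0,0,0],
  [2.2,-2.2,0.4,0,0,0,0],
  [2.2,-1,0.2,0,0,0,0],
  [2.2,0,0,0,0,0,0],
  [2.2,0,0,0,0,0,0],
])

```text
t: 26.63
tcp_pos: [609.4, -69.3, 245.2]
orientation: [0.724, 0.69, -0.0, -0.001]
contact_force: [-0.5, 0.2, -1.4]
gripper_width: 26.1
gripper_force: 49.2
```

```bash
python3 - <<'E'
from h import *
go(610,-77,198.5,87.5)
c,im=grab("wrist"); cv2.imwrite("pics/w8.png",im[:,:,::-1]);import pickle; pickle.dump(c,open("w8.pkl","wb"))
E
```

```text
t 26.6 tcp [609.4 -69.3 245.2] phi 87.3 tilt [-0.0018  0.0008] w 26.1 F [-0.5  0.2 -1.4] | shift cm [-0.77  0.11  4.67] turn -0.004
```

View pics/w8.png

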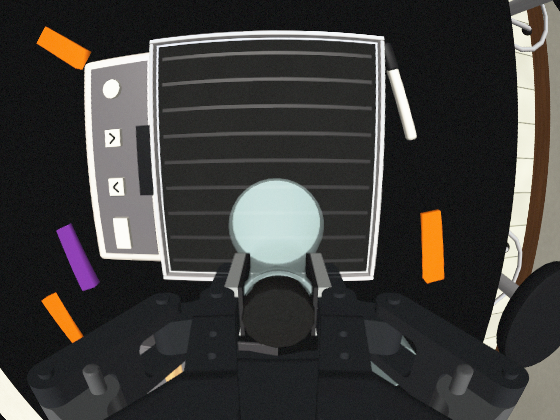

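The flask is held over the platform. The rim corners are at (152,41), (383,38), (374,277) and (164,277), and the keys at (111,89), (112,138), (116,187) and (122,233).

```bash
python3 - <<'E'
from h import *; import pickle
c=pickle.load(open("w8.pkl","rb"))
P=np.array([plane(c,*p,110)[:2] for p in((152,41),(383,38),(374,277),(164,277))]); print(P.round(0).tolist(),P.mean(0))
print("keys",[plane(c,*p,78.5)[:2].round(1).tolist() for p in((111,89),(112,138),(116,187),(122,233))])
E
```

```text
[[510.0, 83.0], [706.0, 74.0], [698.0, -142.0], [498.0, -133.0]] [602.91315349 -29.4796533 ]
keys [[450.7, 51.5], [448.0, 1.9], [446.0, -48.2], [444.3, -97.6]]
```

Call:
play_rows([
  [2.2,-0.3,0,1,0,0,0],
  [2.2,-0.4,0,1.2,0,0,0],
  [2.2,0,0,1,0,0,0],
  [2.2,0,0,0.6,0,0,0],
  [2.2,0,0,0.4,0,0,0],
  [2.2,0,0,0.2,0,0,0],
  [2.2,0,0,0.1,0,0,0],
  [2.2,0,0,0,0,0,0],
])

```text
t: 27.35
tcp_pos: [609.6, -75.9, 201.4]
orientation: [0.723, 0.691, 0.0, 0.0]
contact_force: [-0.8, 0.2, -0.2]
gripper_width: 26.1
gripper_force: 49.3
```

Call:
play_rows([
  [2.2,0,0,0.1,0,0,0],
  [2.2,0,0,0.1,0,0,0],
  [2.2,0,0,0,0,0,0],
])

```text
t: 27.6
tcp_pos: [609.6, -76.1, 199.4]
orientation: [0.723, 0.691, 0.0, 0.0]
contact_force: [-0.5, -0.7, -1.5]
gripper_width: 26.5
gripper_force: 49.3
```

Call:
play_rows([
  [2.2,0,0,0.08,0,0,0],
  [2.2,0,0,0,0,0,0],
])

```text
t: 27.77
tcp_pos: [609.6, -76.1, 199.2]
orientation: [0.723, 0.691, 0.0, 0.0]
contact_force: [-1.4, -0.2, 4.0]
gripper_width: 26.2
gripper_force: 49.7
```

Call:
play_rows([
  [2.8,0,0,0,0,0,0],
  [3.4,0,0,0,0,0,0],
  [4.2,0,0,0,0,0,0],
  [5,0,0,0,0,0,0],
  [6,0,0,0,0,0,0],
  [6,0,0,-1,0,0,0],
  [6,0,0,-2,0,0,0],
  [6,0,0,-3,0,0,0],
  [6,0,0,-3,0,0,0],
  [6,0,0,-1,0,0,0],
])

```text
t: 28.6
tcp_pos: [610.2, -76.2, 303.7]
orientation: [0.723, 0.691, 0.002, 0.003]
contact_force: [0.5, -0.2, 0.9]
gripper_width: 59.8
gripper_force: 0.0
```

Call:
play_rows([
  [6,1,-0.3,0,0,0,0],
  [6,2.5,-0.8,0,0,0,0],
  [6,3.7,-1.25,0,0,0,0],
  [6,3.7,-1.25,0,0,0,0],
  [6,3.7,-1.25,0,0,0,0],
  [6,3.7,-1.25,0,0,0,0],
  [6,3.7,-1.25,0,0,0,0],
  [6,3.7,-1.25,0,0,0,0],
  [6,3.7,-1.25,0,0,0,0],
  [6,3.7,-1.25,0,0,0,0],
])

```text
t: 29.43
tcp_pos: [512.2, 261.7, 298.0]
orientation: [0.723, 0.691, -0.0, -0.0]
contact_force: [1.0, -0.6, -0.5]
gripper_width: 60.2
gripper_force: 0.0
```

Call:
play_rows([
  [6,3.7,-1.25,0,0,0,0],
  [6,3.7,-1.25,1,0,0,0],
  [6,2.5,-0.8,2,0,0,0],
  [6,1.7,-0.6,2,0,0,0],
  [6,0,0,2,0,0,0],
  [6,0,0,0,0,0,0],
  [6,0,0,0,0,0,0],
])

```text
t: 30.02
tcp_pos: [479.2, 377.3, 227.5]
orientation: [0.723, 0.691, -0.001, -0.0]
contact_force: [0.1, -0.2, 0.1]
gripper_width: 59.9
gripper_force: 0.0
```

```bash
python3 - <<'E'
from h import *
go(478.5,384.5,99,87.5)
c,im=grab("wrist"); c2,im2=grab("top")
import pickle; pickle.dump(c,open("w9.pkl","wb"))
print(proj(c,(478.5,384.5,129)),proj(c,(478.5,384.5,2)))
cv2.imwrite("pics/j9.png",np.vstack([cv2.resize(im[100:300,100:460],(720,400)),cv2.resize(im2[130:280,80:350],(360,200),interpolation=cv2.INTER_CUBIC).repeat(1,0) if 0 else cv2.copyMakeBorder(im2[120:290,80:470],0,0,0,330,cv2.BORDER_CONSTANT)])[:,:,::-1])
E
```

```text
t 30.0 tcp [479.2 377.3 227.5] phi 87.41 tilt [-0.0026 -0.0016] w 59.9 F [ 0.1 -0.2  0.1] | shift cm [ 0.73 -0.07 12.85] turn -0.002
(np.float64(275.242424181016), np.float64(209.3269860787906)) (np.float64(276.27010388284015), np.float64(180.3371396405022))
```

View pics/j9.png

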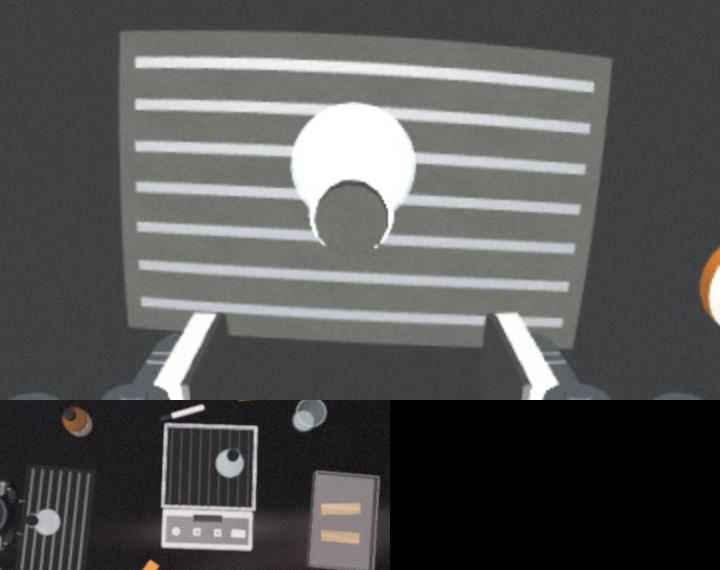

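The stopper is at (276,208.5) as predicted, and flask 1 stands upright on the platform. I'll descend on flask 2.

Call:
play_rows([
  [6,0.3,0,1.5,0,0,0],
  [6,0.4,0,2.5,0,0,0],
  [6,0,0,2.5,0,0,0],
  [6,0,0,2.5,0,0,0],
  [6,0,0,2,0,0,0],
  [6,0,0,1.2,0,0,0],
  [6,0,0,0.4,0,0,0],
  [5,0,0,0,0,0,0],
  [4,0,0,0,0,0,0],
  [3.2,0,0,0,0,0,0],
], grip_force=50)

```text
t: 30.95
tcp_pos: [481.4, 384.5, 104.1]
orientation: [0.723, 0.691, 0.001, 0.0]
contact_force: [0.3, 0.1, -0.1]
gripper_width: 32.4
gripper_force: 0.2
```

Call:
play_rows([
  [2.8,0,0,0,0,0,0],
  [2.4,0,0,0,0,0,0],
  [2.2,0,0,0,0,0,0],
  [2.2,0,0,0,0,0,0],
  [2.2,0,0,0,0,0,0],
])

```text
t: 31.37
tcp_pos: [480.8, 384.7, 103.7]
orientation: [0.723, 0.691, 0.001, 0.0]
contact_force: [-2.0, 0.6, 6.1]
gripper_width: 26.5
gripper_force: 48.8
```

Call:
play_rows([
  [2.2,0,0,-0.8,0,0,0],
  [2.2,0,0,-1.6,0,0,0],
  [2.2,0,0,-2,0,0,0],
  [2.2,0,0,-2,0,0,0],
  [2.2,0,0,-2,0,0,0],
  [2.2,0,0,-2,0,0,0],
  [2.2,0,0,-2,0,0,0],
  [2.2,0,0,-1.6,0,0,0],
  [2.2,0,0,-0.8,0,0,0],
  [2.2,0,0,0,0,0,0],
])

```text
t: 32.2
tcp_pos: [481.1, 384.6, 252.7]
orientation: [0.723, 0.691, 0.002, 0.0]
contact_force: [-0.3, 0.2, -0.9]
gripper_width: 26.3
gripper_force: 49.1
```

```bash
python3 - <<'E'
from h import *
go(614,23,199,87.5)
E
```

```text
t 32.2 tcp [481.1 384.6 252.7] phi 87.37 tilt [0.003  0.0016] w 26.3 F [-0.3  0.2 -0.9] | shift cm [-35.52  14.92   5.35] turn -0.002
```

Call:
play_rows([
  [2.2,-1,0.4,0,0,0,0],
  [2.2,-2,0.85,0,0,0,0],
  [2.2,-3,1.25,0,0,0,0],
  [2.2,-3,1.25,0,0,0,0],
  [2.2,-3,1.25,0,0,0,0],
  [2.2,-3,1.25,0,0,0,0],
  [2.2,-3,1.25,0,0,0,0],
  [2.2,-3,1.25,0,0,0,0],
  [2.2,-3,1.25,0,0,0,0],
  [2.2,-3,1.25,0,0,0,0],
])

```text
t: 33.03
tcp_pos: [580.3, 107.1, 249.0]
orientation: [0.723, 0.691, -0.001, -0.001]
contact_force: [0.3, -0.3, -1.2]
gripper_width: 26.3
gripper_force: 49.1
```

Call:
play_rows([
  [2.2,-3,1.25,0,0,0,0],
  [2.2,-2.5,1.1,0,0,0,0],
  [2.2,-1.5,0.6,0,0,0,0],
  [2.2,-0.5,0.3,0,0,0,0],
  [2.2,0,0,0,0,0,0],
  [2.2,0,0,0,0,0,0],
])

```text
t: 33.53
tcp_pos: [609.2, 33.5, 249.9]
orientation: [0.723, 0.691, -0.0, -0.001]
contact_force: [-0.2, -1.0, -1.6]
gripper_width: 26.8
gripper_force: 49.1
```

```bash
python3 - <<'E'
from h import *
go(614,23,205,87.5)
E
```

```text
t 33.5 tcp [609.2  33.5 249.9] phi 87.36 tilt [-0.0011  0.0005] w 26.8 F [-0.2 -1.  -1.6] | shift cm [-1.03  0.54  4.49] turn -0.002
```

Call:
play_rows([
  [2.2,-0.5,0.25,1,0,0,0],
  [2.2,-0.5,0.25,1.2,0,0,0],
  [2.2,0,0,1,0,0,0],
  [2.2,0,0,0.6,0,0,0],
  [2.2,0,0,0.3,0,0,0],
  [2.2,0,0,0.15,0,0,0],
  [2.2,0,0,0,0,0,0],
  [2.2,0,0,0,0,0,0],
])

```text
t: 34.2
tcp_pos: [614.2, 23.1, 208.4]
orientation: [0.723, 0.691, 0.0, 0.0]
contact_force: [0.3, 0.1, -1.2]
gripper_width: 26.5
gripper_force: 49.1
```

Call:
play_rows([
  [2.2,0,0,0.1,0,0,0],
  [2.2,0,0,0,0,0,0],
])

```text
t: 34.37
tcp_pos: [614.2, 22.8, 207.3]
orientation: [0.723, 0.691, 0.0, 0.0]
contact_force: [0.1, 0.0, -1.3]
gripper_width: 26.4
gripper_force: 49.1
```

Call:
play_rows([
  [2.2,0,0,0.15,0,0,0],
  [2.2,0,0,0.1,0,0,0],
  [2.2,0,0,0,0,0,0],
  [2.2,0,0,0,0,0,0],
])

```text
t: 34.7
tcp_pos: [614.1, 22.8, 204.4]
orientation: [0.723, 0.691, -0.0, -0.0]
contact_force: [0.3, -0.5, -1.8]
gripper_width: 26.3
gripper_force: 49.1
```

Call:
play_rows([
  [2.2,0,0,0.08,0,0,0],
  [2.2,0,0,0,0,0,0],
])

```text
t: 34.87
tcp_pos: [614.1, 22.8, 203.8]
orientation: [0.723, 0.691, 0.0, 0.0]
contact_force: [-0.4, -0.1, -0.3]
gripper_width: 27.0
gripper_force: 49.3
```

Call:
play_rows([
  [2.2,0,0,0.08,0,0,0],
  [2.2,0,0,0,0,0,0],
])

```text
t: 35.03
tcp_pos: [614.1, 22.8, 203.7]
orientation: [0.723, 0.691, 0.0, 0.0]
contact_force: [-2.6, 0.2, 4.6]
gripper_width: 26.7
gripper_force: 49.8
```

Call:
play_rows([
  [2.8,0,0,0,0,0,0],
  [3.4,0,0,0,0,0,0],
  [4.2,0,0,0,0,0,0],
  [5,0,0,0,0,0,0],
  [6,0,0,0,0,0,0],
  [6,0,0,-1,0,0,0],
  [6,0,0,-2,0,0,0],
  [6,0,0,-3,0,0,0],
  [6,0,0,-2.5,0,0,0],
  [6,0,0,-1,0,0,0],
])

```text
t: 35.87
tcp_pos: [614.7, 22.8, 302.4]
orientation: [0.723, 0.691, 0.002, 0.002]
contact_force: [-0.4, 0.5, -0.4]
gripper_width: 59.6
gripper_force: 0.0
```

Call:
play_rows([
  [4,0.35,-2,0,0,0,0],
  [2,0.35,-3,0,0,0,0],
  [0,0.35,-3,0,0,0,0],
  [0,0.35,-3,0,0,0,0],
  [0,0.35,-3,0,0,0,0],
  [0,0.35,-2.3,0,0,0,0],
  [0,0,0,0,0,0,0],
  [0,0,0,0,0,0,0],
])

```text
t: 36.53
tcp_pos: [451.8, 51.5, 299.4]
orientation: [0.723, 0.691, 0.001, 0.001]
contact_force: [1.2, -0.0, 0.9]
gripper_width: 0.2
gripper_force: 0.0
```

```bash
python3 - <<'E'
from h import *
go(451,52,110,87.5)
c,im=grab("wrist"); c2,im2=grab("top")
import pickle; pickle.dump(c,open("wA.pkl","wb"))
print([np.round(proj(c,p),1) for p in((450.7,51.5,78.5),(448,1.9,78.5),(446,-48,78.5),(444.3,-97.6,78.5))])
cv2.imwrite("pics/wA.png",np.hstack([im[:,60:],im2[120:540,220:480][:300] if 0 else cv2.copyMakeBorder(im2[120:290,180:470],0,250,0,0,cv2.BORDER_CONSTANT)])[:,:,::-1])
E
```

```text
t 36.5 tcp [451.8  51.5 299.4] phi 87.39 tilt [ 0.0026 -0.0002] w 0.2 F [ 1.2 -0.   0.9] | shift cm [ 0.05 -0.13 18.94] turn -0.002
[array([275.2, 187.7]), array([274.8, 230.5]), array([275.2, 269.9]), array([275.7, 305.2])]
```

View pics/wA.png

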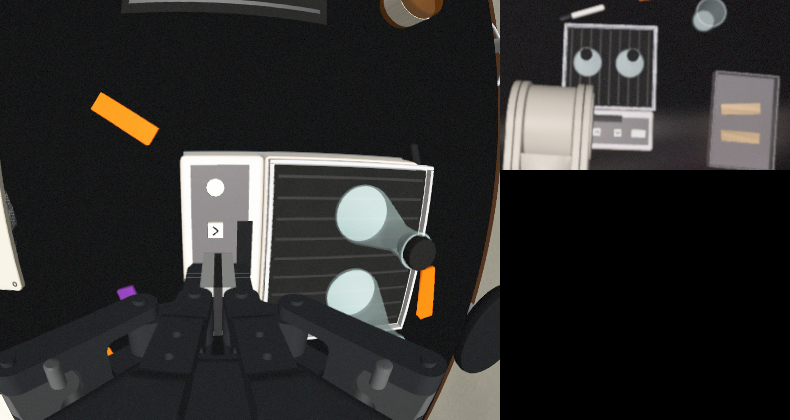

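Both flasks stand on the mat. The power key is at (275,187) and faster at (275,230), both as predicted. I'll press power first.

Call:
play_rows([
  [0,0.05,-0.1,1.5,0,0,0],
  [0,0,0,3,0,0,0],
  [0,0,0,3,0,0,0],
  [0,0,0,3,0,0,0],
  [0,0,0,3,0,0,0],
  [0,0,0,2.5,0,0,0],
  [0,0,0,1.5,0,0,0],
  [0,0,0,1,0,0,0],
  [0,0,0,0,0,0,0],
  [0,0,0,0,0,0,0],
])

```text
t: 37.47
tcp_pos: [451.9, 51.6, 112.4]
orientation: [0.723, 0.691, -0.001, -0.001]
contact_force: [-0.5, 0.1, 0.5]
gripper_width: 0.2
gripper_force: 0.0
```

```bash
python3 - <<'E'
from h import *
go(451,52,85,87.5)
E
```

```text
t 37.5 tcp [451.9  51.6 112.4] phi 87.35 tilt [-0.0016  0.0001] w 0.2 F [-0.5  0.1  0.5] | shift cm [ 0.03 -0.09  2.74] turn -0.003
```

Call:
play_rows([
  [0,0,0,0.8,0,0,0],
  [0,0,0,0.7,0,0,0],
  [0,0,0,0.5,0,0,0],
  [0,0,0,0.3,0,0,0],
  [0,0,0,0.2,0,0,0],
  [0,0,0,0.1,0,0,0],
  [0,0,0,0,0,0,0],
])

```text
t: 38.05
tcp_pos: [451.2, 51.8, 86.9]
orientation: [0.723, 0.691, -0.0, -0.0]
contact_force: [-2.2, 0.3, 2.8]
gripper_width: -0.1
gripper_force: 1.5
```

Call:
play_rows([
  [0,0,0,0.1,0,0,0],
  [0,0,0,0,0,0,0],
  [0,0,0,0,0,0,0],
])

```text
t: 38.3
tcp_pos: [451.2, 51.8, 86.0]
orientation: [0.723, 0.691, -0.0, 0.0]
contact_force: [-3.3, -0.6, 2.7]
gripper_width: -0.1
gripper_force: 1.9
```

Call:
play_rows([
  [0,0,0,0.1,0,0,0],
  [0,0,0,0,0,0,0],
  [0,0,0,0,0,0,0],
])

```text
t: 38.55
tcp_pos: [451.3, 51.8, 85.4]
orientation: [0.723, 0.691, 0.0, 0.0]
contact_force: [-3.7, 0.3, 10.8]
gripper_width: 0.1
gripper_force: 5.3
```

Call:
play_rows([
  [0,0,0,0.06,0,0,0],
  [0,0,0,0,0,0,0],
  [0,0,0,0,0,0,0],
])

```text
t: 38.8
tcp_pos: [451.3, 51.8, 85.2]
orientation: [0.723, 0.691, 0.0, 0.0]
contact_force: [-6.4, -0.2, 16.5]
gripper_width: -0.5
gripper_force: 8.5
```

Call:
play_rows([
  [0,0,0,-0.6,0,0,0],
  [0,0,0,-1,0,0,0],
  [0,0,0,-0.9,0,0,0],
  [0,-1.2,0,0,0,0,0],
  [0,-1.6,0,0,0,0,0],
  [0,-1.4,-0.05,0,0,0,0],
  [0,-0.77,0,0,0,0,0],
  [0,0,0,0,0,0,0],
  [0,0,0,0,0,0,0],
])

```text
t: 39.55
tcp_pos: [448.6, 2.1, 109.4]
orientation: [0.724, 0.69, 0.0, -0.0]
contact_force: [-0.8, 0.1, 0.7]
gripper_width: 0.4
gripper_force: 0.0
```

```bash
python3 - <<'E'
from h import *
go(448.5,2,85,87.5)
E
```

```text
t 39.5 tcp [448.6   2.1 109.4] phi 87.3 tilt [0.0002 0.0003] w 0.4 F [-0.8  0.1  0.7] | shift cm [-0.01 -0.01  2.44] turn -0.004
```

Call:
play_rows([
  [0,0,0,0.7,0,0,0],
  [0,0,0,0.7,0,0,0],
  [0,0,0,0.5,0,0,0],
  [0,0,0,0.3,0,0,0],
  [0,0,0,0.2,0,0,0],
  [0,0,0,0,0,0,0],
  [0,0,0,0,0,0,0],
])

```text
t: 40.13
tcp_pos: [448.2, 2.7, 85.5]
orientation: [0.723, 0.691, 0.0, -0.0]
contact_force: [-2.8, 2.7, 7.2]
gripper_width: 0.2
gripper_force: 3.9
```

Call:
play_rows([
  [0,0,0,0.06,0,0,0],
  [0,0,0,0,0,0,0],
  [0,0,0,0,0,0,0],
])

```text
t: 40.38
tcp_pos: [448.2, 2.7, 85.3]
orientation: [0.723, 0.691, 0.0, -0.0]
contact_force: [-5.5, 1.9, 14.5]
gripper_width: 0.3
gripper_force: 7.1
```

Call:
play_rows([
  [0,0,0,-0.6,0,0,0],
  [0,0,0,-1.2,0,0,0],
  [0,0,0,-1.2,0,0,0],
  [0,0,0,-1,0,0,0],
  [0,-2,0,0,0,0,0],
  [0,-3,0,0,0,0,0],
  [0,-3,0.05,0,0,0,0],
  [0,-2.05,0,0,0,0,0],
  [0,0,0,0,0,0,0],
  [0,0,0,0,0,0,0],
])

```text
t: 41.22
tcp_pos: [444.2, -98.9, 124.4]
orientation: [0.724, 0.69, -0.0, -0.0]
contact_force: [-0.2, 0.3, -0.4]
gripper_width: -0.0
gripper_force: 0.0
```

```bash
python3 - <<'E'
from h import *
go(444.5,-97.8,85,87.5)
E
```

```text
t 41.2 tcp [444.2 -98.9 124.4] phi 87.24 tilt [-0.0005  0.0002] w -0.0 F [-0.2  0.3 -0.4] | shift cm [0.11 0.02 3.94] turn -0.004
```

Call:
play_rows([
  [0,0.1,0,1,0,0,0],
  [0,0,0,1,0,0,0],
  [0,0,0,0.8,0,0,0],
  [0,0,0,0.6,0,0,0],
  [0,0,0,0.3,0,0,0],
  [0,0,0,0.2,0,0,0],
  [0,0,0,0,0,0,0],
  [0,0,0,0,0,0,0],
])

```text
t: 41.88
tcp_pos: [444.4, -96.8, 86.0]
orientation: [0.723, 0.691, 0.0, -0.0]
contact_force: [0.2, 2.2, 3.7]
gripper_width: -0.4
gripper_force: 1.9
```

Call:
play_rows([
  [0,0,0,0.08,0,0,0],
  [0,0,0,0,0,0,0],
  [0,0,0,0,0,0,0],
])

```text
t: 42.13
tcp_pos: [444.5, -96.9, 85.4]
orientation: [0.723, 0.691, 0.0, 0.0]
contact_force: [-3.1, 3.7, 8.5]
gripper_width: -0.2
gripper_force: 4.3
```

Call:
play_rows([
  [0,0,0,0.06,0,0,0],
  [0,0,0,0,0,0,0],
  [0,0,0,0,0,0,0],
])

```text
t: 42.38
tcp_pos: [444.5, -97.0, 85.3]
orientation: [0.723, 0.691, 0.0, 0.0]
contact_force: [-4.6, 4.4, 15.4]
gripper_width: 0.0
gripper_force: 7.5
```

Call:
play_rows([
  [0,0,0,-0.6,0,0,0],
  [0,0,0,-1.5,0,0,0],
  [0,0,0,-3,0,0,0],
  [0,0,0,-3.5,0,0,0],
  [0,0,0,-3.5,0,0,0],
  [0,-2,-1.5,-2,0,0,0],
  [0,-3,-1.5,0,0,0,0],
  [0,-3,-1.5,0,0,0,0],
  [0,-3,-1,0,0,0,0],
  [0,0,0,0,0,0,0],
])

```text
t: 43.22
tcp_pos: [383.1, -208.6, 225.6]
orientation: [0.724, 0.689, -0.001, 0.001]
contact_force: [0.1, 0.6, -0.0]
gripper_width: 0.2
gripper_force: 0.0
```

```bash
python3 - <<'E'
from h import *
go(444.5,-97.8,85,87.5)
c,im=grab("top");c2,im2=grab("side")
cv2.imwrite("pics/fin.png",np.hstack([im[90:350,80:480],im2[150:410,150:550]])[:,:,::-1])
E
```

```text
t 43.2 tcp [ 383.1 -208.6  225.6] phi 87.15 tilt [ 0.0002 -0.0025] w 0.2 F [ 0.1  0.6 -0. ] | shift cm [11.41  5.57 14.03] turn -0.006
```

View pics/fin.png

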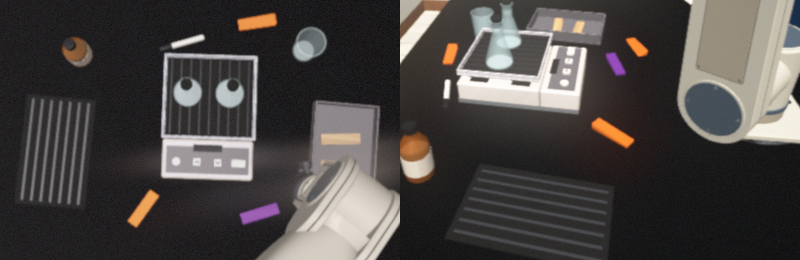

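The final view shows both flasks upright on the platform mat at (187,92) and (229,92). Both wedges are in the tray, the draining mat is empty and the other things have not moved.

```bash
python3 -c "
from workcell import bot
print(bot.close_job())"
```

```text
the job is handed in; nothing more can be done
None
```

The job is done and handed in: both wedges are in the tray, both flasks stand upright on the platform mat, and power, faster and start were pressed to the stop in that order, with the shaker not visibly moved.

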